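# Load, close and pin a specimen carrier

## Task

Stack the two loose specimen cases squarely on the one in the carrier, then swing the carrier's lid shut over the column and push the locking pin from its stand down through the lid's hole into the post until its head sits on the lid. The lid springs slightly ajar on the carrier's sprung floor, so finish while holding: keep the fingers on the pin, pressing it down so that the lid stays fully shut, and do not let go. Leave the other things on the bench where they are.

Things in the scene. Friction and masses are not known exactly. Their poses are not given: they have to be found in the camera images.
- case_a: closed white specimen case, a solid box 60 (its x) x 50 (its y) x 28 mm high with a grey seam; about 0.1 kg; origin at the centre of its underside, z up; starts loose on the bench. The two loose cases are alike and may be stacked in either order
- case_b: closed white specimen case, a solid box 60 (its x) x 50 (its y) x 28 mm high with a grey seam; about 0.1 kg; origin at the centre of its underside, z up; starts loose on the bench
- case_c: closed white specimen case, a solid box 60 (its x) x 50 (its y) x 28 mm high with a grey seam; about 0.1 kg; origin at the centre of its underside, z up; starts already in the carrier, standing on its floor, between ribs 7 mm high that keep it in place; nothing guides the cases above it
- carrier: aluminium carrier fixed to the bench: base plate 176 (x) x 90 (y) x 10 mm, hinge wall (12 x 64 mm, 93 mm high) at x +62 mm, lock post (26 x 48 mm, 95 mm high) at x -60 mm, the column of cases between them, open at both sides (y). Origin under the centre of the column at bench height; z up, x towards the hinge
- seat (a point): centre of the top of the carrier's sprung floor plate, on which the column stands, 13.5 mm above the bench; it sinks up to 6 mm when pressed (about 4 N to start it, 3 N more per mm, the weight of the cases included). Axes as the carrier. Three cases make a column 84 mm high. A rounded rubber pad under the lid bears on the middle of the top case
- lid (a joint): angle of the carrier's hinged lid, rad: 0 fully shut (level, a hard stop), 1.57 upright, up to 2.1 leaning back. A stiff hinge (0.18 N m) keeps it where it is left, but with three cases inside, the sprung floor pushes the shut lid about 0.03 to 0.04 rad (4 to 5 mm at the hole) ajar when nothing presses it; about 5 N down at the hole shuts it fully
- lid_hinge (a point): middle of the lid's hinge axis, 101 mm above the bench; the axis is the carrier's y; axes as the carrier, fixed. The lid is a grey plate 132 long x 48 wide x 8 mm, reaching from 10 to 142 mm from the axis, which lies in its mid-plane
- lid_hole (a point): centre of the hole through the lid on its upper face, 122 mm from the hinge axis (hole 12.5 mm across, chamfered); axes as the lid, moves with it
- post_hole (a point): mouth of the lock post's upright hole, centre of the post's top, 95 mm above the bench; hole 12.5 mm across, 45 mm deep, chamfered; axes as the carrier. The lid's hole lies straight above it when the lid is shut, the lid's upper face then 10 mm above this point
- pin: steel locking pin standing in its stand: shank 10 mm across, 44 mm long with tapered foot, below a round head 22 mm across and 30 mm high whose underside is the shoulder; 0.06 kg; origin at the foot on the axis, z up. Fully home, its shoulder lies on the shut lid and its foot 34 mm below the post's mouth
- pin_tip (a point): centre of the pin's foot, same as the pin's origin
- pin_stand: grey block 46 x 46 x 50 mm fixed to the bench, with the pin upright in its 12.5 mm hole, the pin's shoulder on its top (so the pin's head is from 50 to 80 mm above the bench); origin at the centre of its underside
- tube_rack: bystander, leave alone: wire rack 94 x 224 mm with capped tubes, 101 mm tall; origin at the underside
- sharps_bin: bystander, leave alone: yellow open bin 122 x 162 x 111 mm; origin at the underside
- tray: bystander, leave alone: flat white slotted tray 120 x 170 x 37 mm; origin at the underside
- vial_block: bystander, leave alone: dark metal block 65 x 95 mm with six vials, 59 mm tall; origin at the underside
- reagent: bystander, leave alone: small amber bottle, 48 mm across, 110 mm tall; origin at the underside
- dish: bystander, leave alone: flat round white dish, 94 mm across, 15 mm high; origin at the underside
- spatula: bystander, leave alone: metal spatula, 160 mm long, lying flat; origin at the underside
Things that resemble listed ones, but are neither listed nor needed, are in the scene too. Leave any turquoise look-alike of the case_b alone. Of the things shaped like the pin_stand, the grey one is meant.

How it is judged (in metres and radians):
On the way, in this order (a step that is already met when the one before it is completed fails the run):
1. both loose cases stand squarely on the one in the carrier, let go, the lid still open (horizontal distance between case_c and seat below 0.007 m and angle between the x axis of case_c and the x axis of carrier, either way round below 0.12 rad and angle between case_c's own z axis and vertical below 0.06 rad and z of case_c in the frame of seat between -0.004 and 0.004 m and (((horizontal distance between case_a and seat below 0.007 m and angle between the x axis of case_a and the x axis of carrier, either way round below 0.12 rad and angle between case_a's own z axis and vertical below 0.06 rad and z of case_a in the frame of seat between 0.024 and 0.032 m) and (horizontal distance between case_b and seat below 0.007 m and angle between the x axis of case_b and the x axis of carrier, either way round below 0.12 rad and angle between case_b's own z axis and vertical below 0.06 rad and z of case_b in the frame of seat between 0.052 and 0.06 m)) or ((horizontal distance between case_b and seat below 0.007 m and angle between the x axis of case_b and the x axis of carrier, either way round below 0.12 rad and angle between case_b's own z axis and vertical below 0.06 rad and z of case_b in the frame of seat between 0.024 and 0.032 m) and (horizontal distance between case_a and seat below 0.007 m and angle between the x axis of case_a and the x axis of carrier, either way round below 0.12 rad and angle between case_a's own z axis and vertical below 0.06 rad and z of case_a in the frame of seat between 0.052 and 0.06 m))) and contact force between the fingers and case_a below 0.3 N and contact force between the fingers and case_b below 0.3 N and value of joint lid above 1.2 rad), for 0.2 s.
2. the lid is swung down over the column (horizontal distance between case_c and seat below 0.007 m and angle between the x axis of case_c and the x axis of carrier, either way round below 0.12 rad and angle between case_c's own z axis and vertical below 0.06 rad and z of case_c in the frame of seat between -0.004 and 0.004 m and (((horizontal distance between case_a and seat below 0.007 m and angle between the x axis of case_a and the x axis of carrier, either way round below 0.12 rad and angle between case_a's own z axis and vertical below 0.06 rad and z of case_a in the frame of seat between 0.024 and 0.032 m) and (horizontal distance between case_b and seat below 0.007 m and angle between the x axis of case_b and the x axis of carrier, either way round below 0.12 rad and angle between case_b's own z axis and vertical below 0.06 rad and z of case_b in the frame of seat between 0.052 and 0.06 m)) or ((horizontal distance between case_b and seat below 0.007 m and angle between the x axis of case_b and the x axis of carrier, either way round below 0.12 rad and angle between case_b's own z axis and vertical below 0.06 rad and z of case_b in the frame of seat between 0.024 and 0.032 m) and (horizontal distance between case_a and seat below 0.007 m and angle between the x axis of case_a and the x axis of carrier, either way round below 0.12 rad and angle between case_a's own z axis and vertical below 0.06 rad and z of case_a in the frame of seat between 0.052 and 0.06 m))) and value of joint lid below 0.06 rad), for 0.2 s.
3. the pin is through the lid's hole and in the post (horizontal distance between pin_tip and post_hole below 0.004 m and z of pin_tip in the frame of post_hole below -0.015 m and angle between pin's own z axis and vertical below 0.12 rad and value of joint lid below 0.08 rad), for 0.1 s.
At the end, for the whole second after the job is handed in: Three cases in one upright column on the seat (each within 7 mm, 0.12 rad); pin upright within 0.12 rad, foot 30 mm or more below the post's mouth and within 4 mm of its axis; fingers on the pin (over 2 N), lid held shut (under 0.012 rad) (horizontal distance between case_c and seat below 0.007 m and angle between the x axis of case_c and the x axis of carrier, either way round below 0.12 rad and angle between case_c's own z axis and vertical below 0.06 rad and z of case_c in the frame of seat between -0.004 and 0.004 m and (((horizontal distance between case_a and seat below 0.007 m and angle between the x axis of case_a and the x axis of carrier, either way round below 0.12 rad and angle between case_a's own z axis and vertical below 0.06 rad and z of case_a in the frame of seat between 0.024 and 0.032 m) and (horizontal distance between case_b and seat below 0.007 m and angle between the x axis of case_b and the x axis of carrier, either way round below 0.12 rad and angle between case_b's own z axis and vertical below 0.06 rad and z of case_b in the frame of seat between 0.052 and 0.06 m)) or ((horizontal distance between case_b and seat below 0.007 m and angle between the x axis of case_b and the x axis of carrier, either way round below 0.12 rad and angle between case_b's own z axis and vertical below 0.06 rad and z of case_b in the frame of seat between 0.024 and 0.032 m) and (horizontal distance between case_a and seat below 0.007 m and angle between the x axis of case_a and the x axis of carrier, either way round below 0.12 rad and angle between case_a's own z axis and vertical below 0.06 rad and z of case_a in the frame of seat between 0.052 and 0.06 m))) and horizontal distance between pin_tip and post_hole below 0.004 m and z of pin_tip in the frame of post_hole below -0.03 m and angle between pin's own z axis and vertical below 0.12 rad and value of joint lid below 0.012 rad and contact force between the fingers and pin above 2 N); the arm keeps its last pose, push and grip.
It fails at once if a bystander is moved by more than 30 mm (distance of any of tube_rack, sharps_bin, tray, vial_block, reagent, dish, spatula from where it was at the start of the episode above 0.03 m).
It also fails if it takes over 72 s, if anything falls off the work surface, if the arm or the gripper's body presses on something with over 40 N, if the wrist force passes 120 N, or if a joint passes its speed limit or range.

## Robot

A 6-joint arm with a two-finger parallel gripper is mounted at the origin on the work surface. World frame = base frame: x ahead of the robot, y to its left, z up, the work surface at z = 0. Lengths are in mm, angles in rad, forces in N, time in s.
With the tool pointing down it reaches from about 275 to 1000 mm from the base axis. Payload 8.4 kg.
Tool frame: the origin (TCP) lies at the very end of the fingers, on their centre line; the grasp point (between the pads) lies 19 mm behind it; z points along the fingers, x is the direction in which the jaws open and shut, and the axes are right-handed (so a half turn about z gives the same grasp; the last joint's range is limited). The gripper opens to 85 mm and grips with 20 to 120 N. Pads are 22 mm wide; open, the fingers measure 114 mm over their backs; the gripper's body (76 mm by 85 mm) begins 54 mm behind the grasp point. The pads swing forward as they close: fully open they stand 13 mm farther back than shut.
Start: joints at [1.158, 0.353, 1.633, -0, 1.155, -0.002], TCP at [249.588, 573.004, 231.281] pointing down, gripper open.
Joint ranges: [-2.63, 2.63], [-0.92, 2.1], [0.06, 2.66], [-1.3, 4.44], [0, 2.69], [-3.02, 3.02]. Speed limits (rad/s): [2.22, 2.22, 2.79, 3.14, 3.14, 3.14].

## Interface

Orientations are given as [roll, pitch, yaw] about the fixed x, y, z axes, in that order (R = Rz(yaw) Ry(pitch) Rx(roll)).
In Python, from rig import r gives the robot as it stands. The module is installed in compiled form; this text tells all that it offers.
- The arm moves only by the tool apply_moves, never from a script. Its argument "targets" is a list that holds one entry, the list of rows, each a list of 7 numbers: the gripper's target within -1 to 1 (fully open at 1, half-way at 0, shut at -1), then the shift along the tool's x, y, z in cm, then the turn, a rotation vector about the tool's x, y, z in degrees. A call has 1 to 8 rows; each row is the pose to reach, as a shift and turn from the pose measured when the call began, along the tool's axes at that moment; what a row does not reach only later rows make up. A row lasts 1/10 s, in which the tool goes at most 50 mm and 8.59 degrees, less where a joint would pass 70% of its speed; a pose out of reach is approached as far as the arm can. A call with a gripper value outside its range is refused whole. The fingers move at their own pace and stop on an object; "newtons" is the grip in N (left out, the last holds). Time passes only in rows, so rows that repeat a pose let the fingers close. It gives the time, the measured TCP pose, the force and the opening at its end, in the units of the state.
- r.sense(): the state, without advancing time (a new reading comes with each control period).
- r.grab_frame(name): name is "side" or "top" or "wrist"; returns a dict with "pixels" (420x560x3 uint8, red, green, blue), "fov_y" (degrees; the focal length in pixels is half the picture's height over the tangent of half this angle, whatever the lens; pixels are square), "cx", "cy" (the principal point, pixels), "D" ([k1, k2, p1, p2, k3] as OpenCV has them; the pictures are not rectified), "R" (3x3) and "t" (3): a world point X has camera coordinates R X + t; the wrist camera has in their place "mount" (4x4, takes a point from camera to tool coordinates, whose origin is the TCP and whose axes are the tool frame's). Camera axes: x right, y down, z forward; pixel columns grow to the right and rows downward; lengths in mm; the calibration is good to about 2 mm. A picture is of the moment at which its call begins: read the wrist's pose just before it. There is no depth.
- r.sign_off(): hands the job in, once; it reports no verdict.
The state is a dict: "clock": time; "qpos": joint angles; "qvel": joint speeds; "joint_efforts": joint torques, N m; "eef_pos": TCP position; "tcp_rot": TCP orientation; "contact_force": force on the tool from outside, world axes, zero at the start; "wrist_torque": the same for the moment, N m; "opening": opening from 0.0 (shut) to 1.0 (fully open).
Only numpy, scipy, OpenCV 4.12 (cv2) and the standard library are available. Lean on these libraries where they do the work, as an engineer would, in place of code of your own. Each camera call takes 0.05 s, during which the arm holds its last target. There are 200 camera calls.

## Working session

There is one attempt and no reset: what is moved stays moved. The work goes in short steps, Python scripts to look and compute and a tool call to move; the robot and the scene stay as the last step left them, time stands still between calls to the robot, and variables do not carry over. Pictures are saved under pics/ and viewed, about 8 in all and at most 12, crops included, and the job is handed in when it is done.

Besides the shell and the picture viewer there is one more tool, called after "Call:" in YAML: its name, and indented under it one key for each argument. apply_moves: Moves the arm, as the interface text tells. Its arguments: {"type":"object","properties":{"targets":{"type":"array"},"newtons":{"type":"number"}},"required":["targets"]}

```bash
mkdir -p pics; cat > h.py <<'E'
import numpy as np, cv2, pickle
from scipy.spatial.transform import Rotation as Ro
from rig import r
def shot(n,f):
    s=r.sense(); g=r.grab_frame(n); g['s']=s
    pickle.dump(g,open(f'pics/{f}.pkl','wb')); cv2.imwrite(f'pics/{f}.png',g['pixels'][:,:,::-1]); return g
def cam(g):
    p=g['pixels']; f=p.shape[0]/2/np.tan(np.radians(g['fov_y'])/2)
    K=np.array([[f,0,g['cx']],[0,f,g['cy']],[0,0,1.]])
    if 'mount' in g:
        M=np.array(g['mount']); s=g['s']; T=np.eye(4); T[:3,:3]=Ro.from_euler('xyz',s['tcp_rot']).as_matrix(); T[:3,3]=s['eef_pos']
        W=np.linalg.inv(T@M); R,t=W[:3,:3],W[:3,3]
    else: R,t=np.array(g['R']),np.array(g['t'])
    return K,np.array(g['D'],float),R,t
def onz(g,uv,z):
    K,D,R,t=cam(g); q=cv2.undistortPoints(np.array(uv,float).reshape(-1,1,2),K,D).reshape(-1,2)
    d=np.c_[q,np.ones(len(q))]@R; c=-R.T@t
    return c+d*((np.broadcast_to(z,len(q))-c[2])/d[:,2])[:,None]
def proj(g,X):
    K,D,R,t=cam(g); return cv2.projectPoints(np.array(X,float).reshape(-1,3),cv2.Rodrigues(R)[0],t,K,D)[0].reshape(-1,2)
def load(f): return pickle.load(open(f'pics/{f}.pkl','rb'))
def togo(X,rpy=None):
    "shift cm/turn deg in tool axes from present pose to TCP X (world mm) & rpy"
    s=r.sense(); A=Ro.from_euler('xyz',s['tcp_rot']); d=A.inv().apply(np.array(X)-s['eef_pos'])/10
    w=(A.inv()*Ro.from_euler('xyz',rpy)).as_rotvec(degrees=True) if rpy is not None else np.zeros(3)
    return np.round(d,2),np.round(w,1)
E
python3 - <<'E'
from h import *
print(r.sense())
for n in('top','side'):
    g=shot(n,n+'0'); K,D,R,t=cam(g); print(n,K[0,0],-R.T@t,R[2])
a=np.vstack([cv2.imread('pics/top0.png'),cv2.imread('pics/side0.png')])
E
```

```text
{'clock': 0.0, 'qpos': array([ 1.15760377e+00,  3.53634178e-01,  1.63417222e+00, -1.59916073e-05,
        1.15519555e+00, -2.40738144e-03]), 'qvel': array([-1.23107694e-03, -5.96086307e-05,  1.01978517e-04, -4.92342633e-04,
        2.77842498e-03,  1.91356657e-03]), 'joint_efforts': array([ 1.07077224e-04, -6.05255270e+01, -3.42059970e+01,  1.32535996e-05,
        9.50824236e-03, -6.86572079e-06]), 'eef_pos': array([249.39027623, 572.54616096, 230.55411052]), 'tcp_rot': array([3.14158143e+00, 1.40932553e-03, 1.16001761e+00]), 'contact_force': array([0.49053595, 0.28923906, 0.04212848]), 'wrist_torque': array([ 0.0532955 ,  0.00736928, -0.01248594]), 'opening': 1.0013361536888545}
top 393.2727274838504 [ 467.84591595   18.93377347 1122.32482178] [ 0.09602085 -0.00100884 -0.99537881]
side 401.7467700104876 [ 442.69716454 -976.28163533 1006.48907797] [ 0.09977576  0.73629515 -0.66926396]
```

View pics/top0.png

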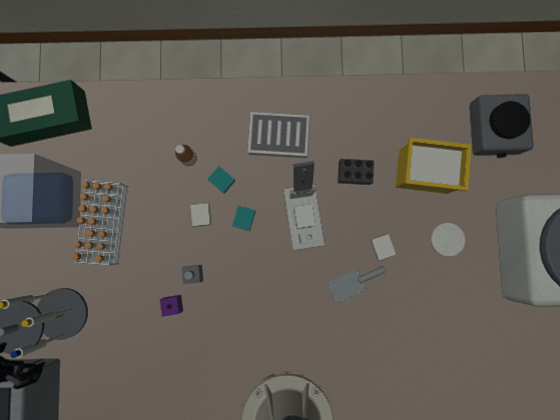

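View pics/side0.png

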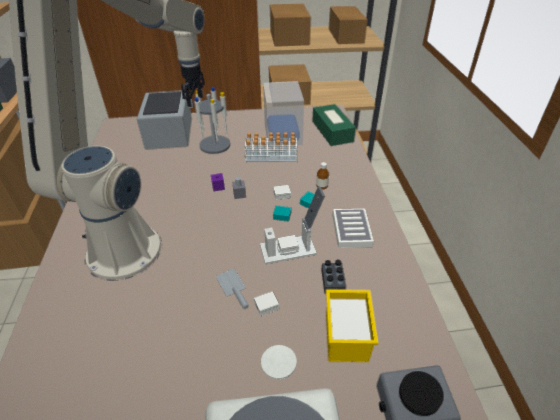

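Top view: robot at the bottom, x up, y left.
- White cases at (200,215) and (384,247). Look-alikes are turquoise at (221,179) and (244,218).
- Grey pin stand at (192,274). The purple one at (171,305) is a look-alike.
- Carrier at (304,217), with its hinge at the far side.

Next is one close crop to confirm these.

```bash
python3 - <<'E'
import cv2
a=cv2.imread('pics/top0.png')[150:320,150:410]
cv2.imwrite('pics/crop1.png',cv2.resize(a,None,fx=3,fy=3,interpolation=cv2.INTER_CUBIC))
E
```

```text
(no output)
```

View pics/crop1.png

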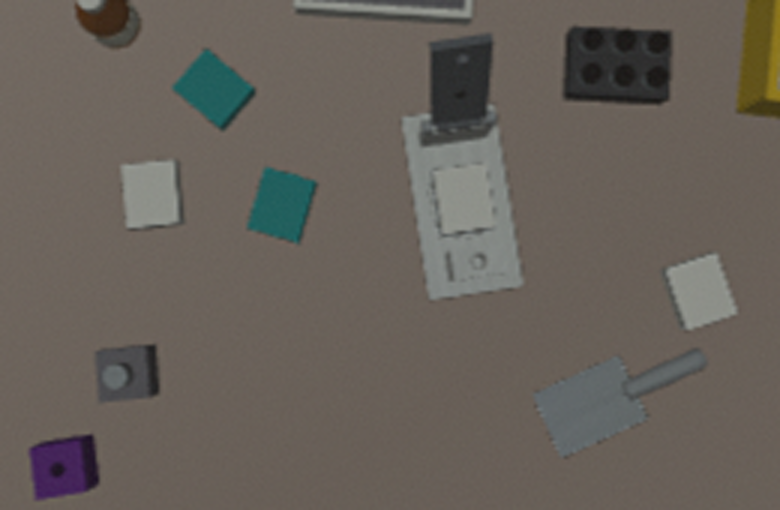

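The crop confirms the choice: white cases at about (200,215) and (384,247), grey stand with pin at (189,275). The purple stand is empty.

```bash
python3 - <<'E'
from h import *
g=load('top0')
f=lambda c:[(x/3-1/3+150,y/3-1/3+150) for x,y in c]
def rep(n,c,z):
    P=onz(g,f(c),z); print(n,P.mean(0).round(1),'edges',[ (np.linalg.norm(e).round(1),np.degrees(np.arctan2(e[1],e[0])).round(1)) for e in np.roll(P,-1,0)-P])
rep('A',[(122,165),(178,160),(181,224),(127,229)],28)
rep('B',[(666,268),(716,254),(736,313),(690,329)],28)
rep('C',[(434,170),(488,165),(493,229),(440,235)],41.5)
rep('plate',[(403,118),(495,108),(522,285),(430,298)],10)
print(onz(g,f([(116,376)]),80),onz(g,f([(479,262)]),95),onz(g,f([(461,94),(462,60)]),[160,210]))
print(np.array(g['s']['eef_pos']))
E
```

```text
A [566.4 229.   28. ] edges [(np.float64(52.4), np.float64(-86.1)), (np.float64(59.9), np.float64(-177.6)), (np.float64(50.3), np.float64(94.1)), (np.float64(60.1), np.float64(4.4))]
B [ 465.9 -278.4   28. ] edges [(np.float64(48.3), np.float64(-75.7)), (np.float64(56.9), np.float64(-163.9)), (np.float64(45.2), np.float64(107.7)), (np.float64(59.7), np.float64(19.1))]
C [554.1 -60.   41.5] edges [(np.float64(50.0), np.float64(-85.9)), (np.float64(59.2), np.float64(-177.3)), (np.float64(48.9), np.float64(95.2)), (np.float64(60.1), np.float64(3.7))]
plate [554.8 -61.   10. ] edges [(np.float64(88.2), np.float64(-85.0)), (np.float64(169.7), np.float64(-173.2)), (np.float64(87.3), np.float64(96.8)), (np.float64(172.4), np.float64(7.1))]
[[403.14316426 250.9447967   80.        ]] [[495.22537976 -67.79619712  95.        ]] [[632.14285255 -51.5796861  160.        ]
 [650.57121235 -49.46307641 210.        ]]
[249.39027623 572.54616096 230.55411052]
```

```bash
python3 - <<'E'
from h import *
print(proj(load('top0'),[[249,573,230]]),proj(load('side0'),[[249,573,230]]))
print(togo([566,229,230],[np.pi,0,np.radians(94)]))
shot('wrist','w0'); g=load('w0'); print(np.round(g['mount'],3),cam(g)[0][0,0])
E
```

```text
[[ 26.51003556 353.80707983]] [[195.57335151 104.27900741]]
(array([-18.86,  42.75,   0.09]), array([ -0. ,   0.1, -27.5]))
[[   1.       0.      -0.       0.63 ]
 [  -0.       0.953    0.303  -77.598]
 [   0.      -0.303    0.953 -143.103]
 [   0.       0.       0.       1.   ]] 370.77357917934927
```

View pics/w0.png

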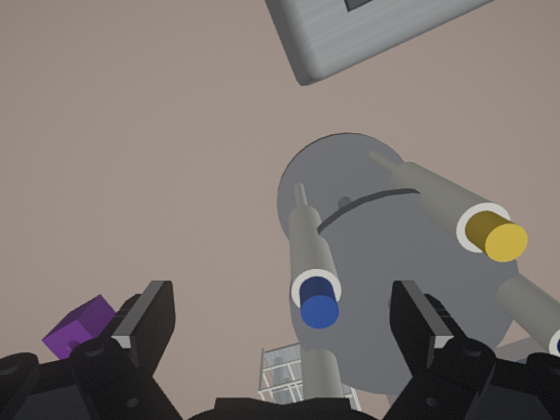

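The wrist view shows a pipette stand right beside the gripper, so I'll rise before moving across.

Call:
apply_moves:
  targets:
    - [[1,0,0,-5,0,0,0],[1,0,0,-10,0,0,0],[1,0,0,-14,0,0,0],[1,-2,4,-14,0,0,0],[1,-4,9,-14,0,0,-7],[1,-6,14,-14,0,0,-14],[1,-8,18,-14,0,0,-20],[1,-10,22,-14,0,0,-27.5]]

```text
clock: 0.95
eef_pos: [412.3, 391.5, 370.7]
tcp_rot: [-3.141, 0.001, 1.645]
contact_force: [0.6, 0.7, 0.3]
opening: 1.003
```

```bash
python3 - <<'E'
from h import *
s=r.sense();print(s['eef_pos'],s['tcp_rot'])
# camera is 77.6mm on -y tool, tilted; aim TCP slightly beyond
print(togo([560,229,180],[np.pi,0,np.radians(94)]))
E
```

```text
[412.28814703 391.48079327 370.69490049] [-3.14110132e+00  1.14585183e-03  1.64456698e+00]
(array([-17.27,  13.54,  19.08]), array([-0. ,  0.1,  0.2]))
```

Call:
apply_moves:
  targets:
    - [[1,-4,3,4,0,0,0],[1,-8,6,9,0,0,0],[1,-12,10,14,0,0,0],[1,-15,12,17,0,0,0],[1,-17.3,13.5,19,0,0,0],[1,-17.3,13.5,19,0,0,0]]

```text
clock: 1.55
eef_pos: [560.1, 226.8, 178.8]
tcp_rot: [-3.14, 0.002, 1.644]
contact_force: [-0.4, 0.6, -0.7]
opening: 1.002
```

```bash
cat >> h.py <<'E'
def case(g,X0,z,win=45):
    "fit bright box top near world X0 (top height z): threshold + minAreaRect rectified on plane z"
    K,D,R,t=cam(g); S=4; n=2*win*S
    ii=(np.arange(n)+.5)/S-win; gx,gy=np.meshgrid(ii,ii)
    uv=proj(g,np.c_[X0[0]+gx.ravel(),X0[1]+gy.ravel(),np.full(n*n,z)]).astype(np.float32)
    im=cv2.remap(g['pixels'],uv[:,0].reshape(n,n),uv[:,1].reshape(n,n),cv2.INTER_LINEAR)
    return im,S,win
def fitrect(g,X0,z,thr,name,win=45):
    im,S,win=case(g,X0,z,win); gr=im.min(2); m=cv2.morphologyEx((gr>thr).astype(np.uint8),cv2.MORPH_OPEN,np.ones((9,9)))
    cv2.imwrite(f'pics/{name}.png',np.hstack([im[:,:,::-1],cv2.cvtColor(m*255,cv2.COLOR_GRAY2BGR)]))
    c=max(cv2.findContours(m,0,1)[0],key=cv2.contourArea); (u,v),(w,h),a=cv2.minAreaRect(c)
    return np.array([u/S-win+X0[0],v/S-win+X0[1]]),(w/S,h/S),a
E
python3 - <<'E'
from h import *
g=shot('wrist','w1'); print(g['s']['eef_pos'],g['s']['tcp_rot'])
for th in(130,150,170,190): print(th,fitrect(g,[566,229],28,th,'rA'))
E
```

```text
[560.05089391 226.80189733 178.83800453] [-3.13988062e+00  1.72555803e-03  1.64413109e+00]
130 (array([566.14443588, 231.72854996]), (60.650936126708984, 50.722869873046875), 5.31454610824585)
150 (array([565.95799255, 231.83709335]), (59.09720993041992, 49.43252182006836), 5.19442892074585)
170 (array([565.98529053, 231.86476135]), (57.65457534790039, 47.8631706237793), 5.1021647453308105)Traceback (most recent call last):
  File "<stdin>", line 3, in <module>
  File "h.py", line 37, in fitrect
    c=max(cv2.findContours(m,0,1)[0],key=cv2.contourArea); (u,v),(w,h),a=cv2.minAreaRect(c)
ValueError: max() iterable argument is empty
```

View pics/w1.png

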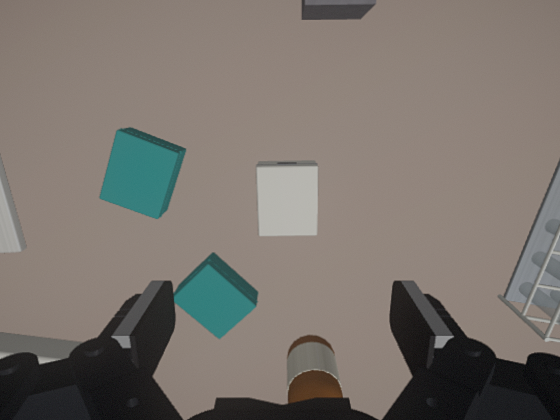

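Wrist view: case A is at (288,200), clear of the turquoise pair at (145,175) and (215,295). The fit gives (566, 231.8), yaw 5.2°.

```bash
python3 - <<'E'
from h import *
print(togo([566,231.8,4],[np.pi,0,np.radians(95.2)]))
E
```

```text
(array([ 0.92,  0.67, 17.06]), array([-0.3,  0.3, -1.1]))
```

Call:
apply_moves:
  targets:
    - [[1,0.9,0.7,4,-0.1,0.1,-1],[1,0.9,0.7,8,-0.1,0.1,-1],[1,0.9,0.7,12,-0.1,0.1,-1],[1,0.9,0.7,14.5,-0.1,0.1,-1],[1,0.9,0.7,16,-0.1,0.1,-1],[1,0.9,0.7,17,-0.1,0.1,-1],[1,0.9,0.7,17,-0.1,0.1,-1]]
  newtons: 30

```text
clock: 2.3
eef_pos: [566.0, 231.5, 4.0]
tcp_rot: [-3.137, 0.003, 1.661]
contact_force: [-0.4, 0.2, -0.1]
opening: 0.999
```

Call:
apply_moves:
  targets:
    - [[0,0,0,0,0,0,0],[-0.3,0,0,0,0,0,0],[-0.5,0,0,0,0,0,0],[-0.5,0,0,0,0,0,0],[-0.5,0,0,0,0,0,0],[-0.5,0,0,0,0,0,0]]

```text
clock: 2.9
eef_pos: [566.9, 231.9, 5.5]
tcp_rot: [-3.139, 0.003, 1.661]
contact_force: [-1.0, -0.7, 6.8]
opening: 0.576
```

Call:
apply_moves:
  targets:
    - [[-0.6,0,0,-3,0,0,0],[-0.6,0,0,-7,0,0,0],[-0.6,0,0,-12,0,0,0],[-0.6,0,0,-17,0,0,0],[-0.6,0,0,-22,0,0,0],[-0.6,0,0,-23.5,0,0,0]]

```text
clock: 3.5
eef_pos: [569.7, 233.6, 247.1]
tcp_rot: [3.135, 0.0, 1.661]
contact_force: [0.6, -0.6, -0.6]
opening: 0.578
```

```bash
python3 - <<'E'
from h import *
s=r.sense();print(s['opening'],s['contact_force'],s['qpos'])
print(togo([565,-60,240],[np.pi,0,np.radians(95.2)]))
E
```

```text
0.5778083109717135 [ 0.57525538 -0.60220988 -0.64036921] [ 0.38776547  0.32123411  1.64239244 -0.00211723  1.17186224 -1.27218272]
(array([-29.2 ,  -3.11,   0.69]), array([ 0.4,  0. , -0. ]))
```

Call:
apply_moves:
  targets:
    - [[-0.6,-4,-0.5,0.5,0.4,0,0],[-0.6,-9,-1,0.7,0.4,0,0],[-0.6,-14,-1.5,0.7,0.4,0,0],[-0.6,-19,-2,0.7,0.4,0,0],[-0.6,-24,-2.6,0.7,0.4,0,0],[-0.6,-28,-3,0.7,0.4,0,0],[-0.6,-29.2,-3.1,0.7,0.4,0,0],[-0.6,-29.2,-3.1,0.7,0.4,0,0]]

```text
clock: 4.3
eef_pos: [564.8, -61.4, 239.7]
tcp_rot: [-3.141, -0.0, 1.658]
contact_force: [-0.1, 0.9, -0.4]
opening: 0.576
```

```bash
python3 - <<'E'
from h import *
g=shot('wrist','w2'); print(g['s']['eef_pos'],g['s']['tcp_rot'],g['s']['opening'])
for th in(130,150,160): print(th,fitrect(g,[554,-60],41.5,th,'rC',40))
E
```

```text
[564.75651142 -61.43154413 239.6611543 ] [-3.14068797e+00 -3.70579501e-06  1.65794246e+00] 0.5758396227637747
130 (array([553.87499237, -60.12500763]), (79.74998474121094, 79.74998474121094), 0.0)
150 (array([553.875, -60.125]), (79.75, 79.75), 90.0)
160 (array([553.875, -60.125]), (79.75, 79.75), 90.0)
```

View pics/w2.png

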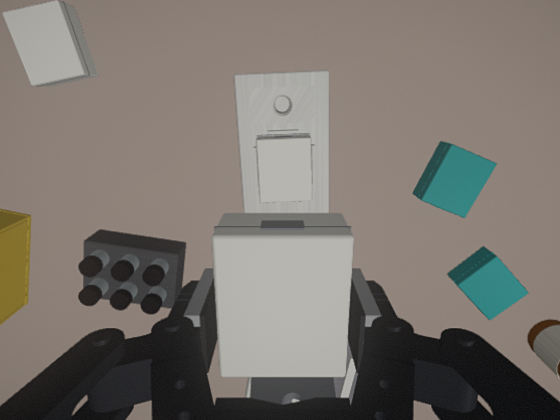

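```bash
python3 - <<'E'
from h import *
g=load('w2')
for n,c,z in(('C',[(257.5,138),(310,135),(312.5,200),(261,203)],41.5),):
    P=onz(g,c,z); print(n,P.mean(0).round(1),[(np.linalg.norm(e).round(1),np.degrees(np.arctan2(e[1],e[0])).round(1)) for e in np.roll(P,-1,0)-P])
print('hole',onz(g,[(282,104)],95))
P=onz(g,[(236,75),(243,213),(329,71),(328.5,213)],10);print(P,np.degrees(np.arctan2(*(P[1]-P[0])[1::-1])),np.degrees(np.arctan2(*(P[3]-P[2])[1::-1])))
z=g['s']['eef_pos'][2]-5.5+28
P=onz(g,[(215,237),(351,237),(352,376),(216,376)],z);print('held',P.mean(0)-g['s']['eef_pos'],[np.linalg.norm(e).round(1) for e in np.roll(P,-1,0)-P],np.degrees(np.arctan2(*(P[2]-P[1])[1::-1])))
gr=g['pixels'].min(2)
print(gr[170,225:345:3],gr[125:215:3,285])
E
```

```text
C [553.6 -58.9  41.5] [(np.float64(47.6), np.float64(98.2)), (np.float64(61.1), np.float64(8.6)), (np.float64(49.3), np.float64(-81.5)), (np.float64(61.4), np.float64(-173.0))]
hole [[494.18341349 -67.0889468   95.        ]]
[[ 473.88484373 -112.35827898   10.        ]
 [ 609.40752818  -98.3541016    10.        ]
 [ 462.78288267  -25.64200315   10.        ]
 [ 601.53308805   -8.52195131   10.        ]] 5.8996947578984615 7.034034722620186
held [-0.8148995   1.10963281 22.5       ] [np.float64(47.4), np.float64(58.8), np.float64(53.6), np.float64(58.7)] 8.47953060457165
[125 127 127 126 127 124 167 168 167 166 170 144 176 176 176 174 174 176
 176 175 175 175 175 175 175 176 176 177 177 149 169 170 170 172 173 128
 126 128 128 127] [168 169 168 133 105 176 175 175 175 176 176 174 176 176 175 175 175 176
 175 176 175 174 175 174 174 176 168 168 168 158]
```

Wrist view: C's top is centred at about (285,169), the post hole is at (282,104), and the held case sits square between the pads at (284,306). Carrier yaw is about 7°.

```bash
python3 - <<'E'
from h import *
print(togo([554.5,-60.4,51],[np.pi,0,np.radians(97)]))
E
```

```text
(array([ 0.04, -1.02, 18.87]), array([-0. , -0. , -1.9]))
```

Call:
apply_moves:
  targets:
    - [[-0.6,0,-1,2,0,0,-1.9],[-0.6,0,-1,6,0,0,-1.9],[-0.6,0,-1,10,0,0,-1.9],[-0.6,0,-1,14,0,0,-1.9],[-0.6,0,-1,17,0,0,-1.9],[-0.6,0,-1,18.4,0,0,-1.9],[-0.6,0,-1,18.9,0,0,-1.9],[-0.6,0,-1,18.9,0,0,-1.9]]

```text
clock: 5.15
eef_pos: [555.2, -60.1, 50.9]
tcp_rot: [-3.141, -0.001, 1.693]
contact_force: [0.6, 0.2, -0.8]
opening: 0.58
```

```bash
python3 - <<'E'
from h import *
s=r.sense();print(s['eef_pos'],s['contact_force'],s['tcp_rot'])
print(togo([554.5,-60.4,47],[np.pi,0,np.radians(97)]))
E
```

```text
[555.15609998 -60.05536932  50.94876487] [ 0.58511412  0.20081511 -0.80689104] [-3.14089250e+00 -6.60507210e-04  1.69307402e+00]
(array([-0.03, -0.07,  0.39]), array([-0., -0.,  0.]))
```

Call:
apply_moves:
  targets:
    - [[-0.6,0,-0.05,0.1,0,0,0],[-0.6,0,-0.05,0.2,0,0,0],[-0.6,0,-0.05,0.3,0,0,0],[-0.6,0,-0.05,0.35,0,0,0]]

```text
clock: 5.55
eef_pos: [555.0, -60.2, 48.0]
tcp_rot: [3.141, -0.0, 1.693]
contact_force: [-0.2, 0.3, -1.0]
opening: 0.575
```

Call:
apply_moves:
  targets:
    - [[-0.6,0,-0.03,0.1,0,0,0],[-0.6,0,-0.03,0.15,0,0,0],[-0.6,0,-0.03,0.2,0,0,0]]

```text
clock: 5.85
eef_pos: [554.8, -60.4, 46.2]
tcp_rot: [3.141, -0.0, 1.693]
contact_force: [-0.9, -1.5, 2.4]
opening: 0.581
```

Call:
apply_moves:
  targets:
    - [[0.2,0,0,0,0,0,0],[0.6,0,0,0,0,0,0],[1,0,0,0,0,0,0],[1,0,0,0,0,0,0],[1,0,0,-3,0,0,0],[1,0,0,-8,0,0,0],[1,0,0,-13,0,0,0],[1,0,0,-17,0,0,0]]

```text
clock: 6.65
eef_pos: [555.1, -60.5, 219.0]
tcp_rot: [3.139, 0.0, 1.693]
contact_force: [0.0, 0.1, 0.3]
opening: 1.001
```

```bash
python3 - <<'E'
from h import *
g=shot('wrist','w3');print(g['s']['eef_pos'])
for th in(172,):print(fitrect(g,[554,-60],69.5,th,'rA2',35))
print(togo([460,-278,180],[np.pi,0,np.radians(107)]))
E
```

```text
[555.09975173 -60.46082124 219.00157801]
(array([556.12940979, -53.79264832]), (70.76889038085938, 60.15312957763672), 5.90614128112793)
(array([-20.35, -12.44,   4.44]), array([  0.6,   0.2, -10. ]))
```

View pics/w3.png

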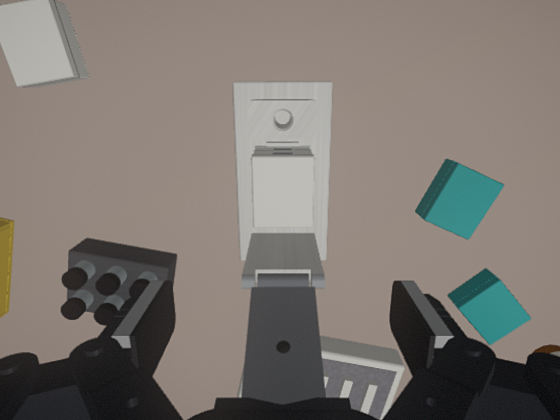

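Case A stands square on C: its top face is at (253..314, 155..227). Next is case B.

Call:
apply_moves:
  targets:
    - [[1,-4,-2.5,0,0,0,-2],[1,-8,-5,1,0,0,-4],[1,-12,-7.5,2,0,0,-6],[1,-16,-10,3,0,0,-8],[1,-20.3,-12.4,4.4,0,0,-10],[1,-20.3,-12.4,4.4,0,0,-10],[1,-20.3,-12.4,4.4,0,0,-10]]

```text
clock: 7.4
eef_pos: [459.5, -278.2, 179.8]
tcp_rot: [3.132, 0.003, 1.864]
contact_force: [0.5, 0.3, 0.3]
opening: 0.997
```

```bash
python3 - <<'E'
from h import *
P=onz(load('w3'),[(253,155),(312.5,155),(315,226),(253,227)],69.5);print('A',P.mean(0),[(np.linalg.norm(e).round(1),np.degrees(np.arctan2(e[1],e[0])).round(1)) for e in np.roll(P,-1,0)-P],onz(load('w3'),[(282.5,118)],95))
g=shot('wrist','w4'); print(g['s']['eef_pos'],g['s']['tcp_rot'])
for th in(130,150,165): c=fitrect(g,[466,-278],28,th,'rB'); print(th,c)
y=c[2]; y=y-90 if y>45 else y
print(y,togo([c[0][0],c[0][1]-1,5.5],[np.pi,0,np.radians(90+y)]))
E
```

```text
A [553.15416836 -59.06981006  69.5       ] [(np.float64(46.9), np.float64(97.0)), (np.float64(59.6), np.float64(10.5)), (np.float64(52.0), np.float64(-82.0)), (np.float64(60.4), np.float64(-174.4))] [[493.95126088 -67.10254185  95.        ]]
[ 459.51036536 -278.20302177  179.78614288] [3.13227947e+00 2.88734853e-03 1.86429884e+00]
130 (array([ 464.86582947, -276.92774963]), (60.17544174194336, 50.69295883178711), 16.699243545532227)
150 (array([ 464.66646576, -276.83265686]), (58.79450225830078, 49.358394622802734), 16.74574851989746)
165 (array([ 464.74621964, -276.85288239]), (57.75546646118164, 48.099876403808594), 16.8214111328125)
16.8214111328125 (array([-0.13,  0.25, 17.47]), array([0.6, 0.2, 0.1]))
```

Call:
apply_moves:
  targets:
    - [[1,-0.1,0.25,4,0.5,0.2,0],[1,-0.1,0.25,8,0.5,0.2,0],[1,-0.1,0.25,12,0.5,0.2,0],[1,-0.1,0.25,15,0.5,0.2,0],[1,-0.1,0.25,16.6,0.5,0.2,0],[1,-0.1,0.25,17.45,0.5,0.2,0],[1,-0.1,0.25,17.45,0.5,0.2,0]]

```text
clock: 8.15
eef_pos: [465.0, -276.4, 5.1]
tcp_rot: [3.141, -0.001, 1.867]
contact_force: [-0.9, 0.3, 0.7]
opening: 0.998
```

Call:
apply_moves:
  targets:
    - [[0,0,0,0,0,0,0],[-0.3,0,0,0,0,0,0],[-0.5,0,0,0,0,0,0],[-0.6,0,0,0,0,0,0],[-0.6,0,0,0,0,0,0],[-0.6,0,0,0,0,0,0]]

```text
clock: 8.75
eef_pos: [465.8, -276.7, 6.4]
tcp_rot: [3.14, 0.0, 1.867]
contact_force: [1.4, 2.8, 6.1]
opening: 0.576
```

Call:
apply_moves:
  targets:
    - [[-0.6,0,0,-3,0,0,0],[-0.6,0,0,-7,0,0,0],[-0.6,0,0,-12,0,0,0],[-0.6,0,0,-17,0,0,0],[-0.6,0,0,-20,0,0,0],[-0.6,0,0,-20,0,0,0]]

```text
clock: 9.35
eef_pos: [467.8, -278.4, 211.9]
tcp_rot: [3.133, 0.007, 1.867]
contact_force: [-0.1, -0.3, -1.1]
opening: 0.574
```

```bash
python3 - <<'E'
from h import *
g=shot('wrist','w5');s=g['s'];print(s['eef_pos'],s['tcp_rot'],s['opening'])
z=s['eef_pos'][2]-6.4+28
c=fitrect(g,s['eef_pos'],z,165,'rBh',40);print(c,c[0]-s['eef_pos'][:2])
print(Ro.from_euler('xyz',s['tcp_rot']).inv().apply(np.r_[c[0]-s['eef_pos'][:2],0]))
print(togo([554.5,-60.4,200],[np.pi,0,np.radians(97)]))
E
```

```text
[ 467.84207245 -278.36553552  211.88538596] [3.13333649 0.00698679 1.86673472] 0.574198558428325
(array([ 466.37876984, -277.72691705]), (58.09282302856445, 48.317317962646484), 17.1759033203125) [-1.46330261  0.63861847]
[ 1.03758573 -1.21334487 -0.01726756]
(array([18.21, 14.74,  0.92]), array([ 0.3,  0.2, 10. ]))
```

View pics/rBh.png

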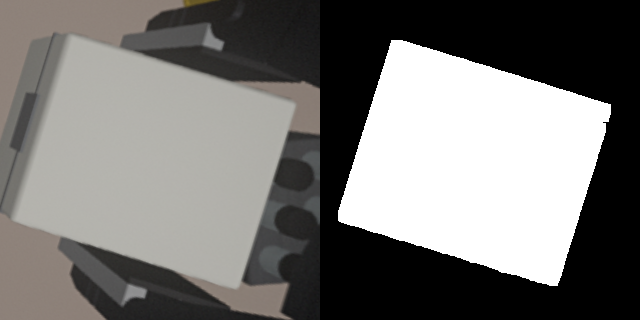

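The held case B is square between the pads, 1.2 mm off-centre.

Call:
apply_moves:
  targets:
    - [[-0.6,4,3,0,0.1,0.1,2],[-0.6,8,6,0,0.3,0.2,4],[-0.6,12,9.5,0,0.3,0.2,6],[-0.6,16,13,0,0.3,0.2,8],[-0.6,18.2,14.7,0,0.3,0.2,10],[-0.6,18.2,14.7,0,0.3,0.2,10],[-0.6,18.2,14.7,0,0.3,0.2,10]]

```text
clock: 10.1
eef_pos: [553.1, -59.9, 207.5]
tcp_rot: [-3.139, -0.0, 1.695]
contact_force: [0.3, -0.5, -1.5]
opening: 0.577
```

```bash
python3 - <<'E'
from h import *
print(togo([554.7,-60.2,79],[np.pi,0,np.radians(97)]))
E
```

```text
(array([-0.05,  0.18, 12.85]), array([-0.1, -0. ,  0.1]))
```

Call:
apply_moves:
  targets:
    - [[-0.6,0,0.15,4,-0.1,0,0],[-0.6,0,0.15,8,-0.1,0,0],[-0.6,0,0.15,11,-0.1,0,0],[-0.6,0,0.15,12.3,-0.1,0,0],[-0.6,0,0.15,12.8,-0.1,0,0],[-0.6,0,0.15,12.8,-0.1,0,0],[-0.6,0,0.15,13,-0.1,0,0],[-0.6,0,0.15,13,-0.1,0,0]]

```text
clock: 10.9
eef_pos: [555.1, -59.9, 78.7]
tcp_rot: [3.14, 0.0, 1.694]
contact_force: [-1.0, 0.1, -0.6]
opening: 0.582
```

Call:
apply_moves:
  targets:
    - [[-0.6,0,0,0.1,0,0,0],[-0.6,0,0,0.15,0,0,0],[-0.6,0,0,0.15,0,0,0]]

```text
clock: 11.2
eef_pos: [555.4, -59.9, 77.5]
tcp_rot: [3.139, 0.0, 1.695]
contact_force: [-0.3, -0.2, -0.8]
opening: 0.577
```

Call:
apply_moves:
  targets:
    - [[-0.6,0,-0.05,0.1,0,0,0],[-0.6,0,-0.05,0.15,0,0,0],[-0.6,0,-0.05,0.2,0,0,0],[-0.6,0,-0.05,0.2,0,0,0]]

```text
clock: 11.6
eef_pos: [554.8, -59.9, 75.5]
tcp_rot: [3.14, 0.0, 1.695]
contact_force: [-1.7, -0.4, 1.0]
opening: 0.577
```

Call:
apply_moves:
  targets:
    - [[0.2,0,0,0,0,0,0],[0.6,0,0,0,0,0,0],[1,0,0,0,0,0,0],[1,0,0,0,0,0,0],[1,0,0,-4,0,0,0],[1,0,0,-9,0,0,0],[1,0,0,-14,0,0,0],[1,0,0,-16,0,0,0]]

```text
clock: 12.4
eef_pos: [556.5, -60.1, 240.5]
tcp_rot: [3.133, 0.002, 1.695]
contact_force: [0.1, -0.7, 0.4]
opening: 1.0
```

```bash
python3 - <<'E'
from h import *
g=shot('wrist','w6');print(g['s']['eef_pos'],g['s']['tcp_rot'])
a=cv2.imread('pics/w6.png'); t=shot('top','t6'); s=shot('side','s6')
b=cv2.imread('pics/t6.png')[150:270,240:380]; c=cv2.imread('pics/s6.png')[170:290,230:370]
rr=lambda x:cv2.resize(x,(400,343),interpolation=cv2.INTER_CUBIC)
cv2.imwrite('pics/m6.png',np.vstack([np.hstack([rr(b),rr(c)]),cv2.resize(a[60:300,130:430],(320,256))[:, :].copy() if 0 else np.hstack([a[60:310,60:560],np.zeros((250,300,3),np.uint8)])]))
E
```

```text
[556.51000726 -60.09628934 240.54279775] [3.13322983e+00 1.74934348e-03 1.69470280e+00]
```

View pics/m6.png

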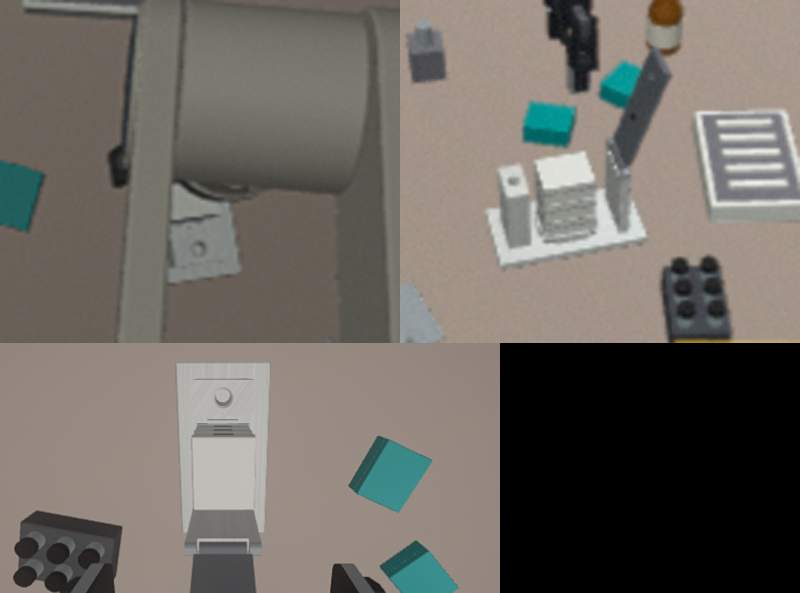

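The column is square and its seams line up; the lid leans back. I'll measure the lid's lean and plan the swing.

```bash
cat >> h.py <<'E'
Y=np.radians(97); u=np.array([np.cos(Y-np.pi/2),np.sin(Y-np.pi/2),0]); v=np.array([-u[1],u[0],0])
ORG=np.array([553.7,-60.2,0]); H=ORG+62*u+[0,0,101]
def rel(): # TCP in carrier axes
    d=r.sense()['eef_pos']-ORG; return np.round([d@u,d@v,d[2]],1)
E
python3 - <<'E'
from h import *
g=load('w6');P=onz(g,[(252,154),(314,154),(316,228),(252,228)],97.5);print('B',P.mean(0)-ORG,[(np.linalg.norm(e).round(1),np.degrees(np.arctan2(e[1],e[0])).round(1)) for e in np.roll(P,-1,0)-P])
s=load('s6')
for th in(1.6,1.7,1.8,1.9,2.0,2.1):
  print(th,proj(s,[H+142*(-np.cos(th)*u+np.sin(th)*np.array([0,0,1])),H]).round(1).tolist(), (142*np.array([-np.cos(th),np.sin(th)])).round())
print(rel())
for d in range(90,-1,-10):
  a=np.radians(d); print(d,np.round([62-100*np.cos(a)+4*np.sin(a)+11,101+100*np.sin(a)+4*np.cos(a)],1))
E
```

```text
B [ 0.37616501  1.26794179 97.5       ] [(np.float64(47.7), np.float64(97.1)), (np.float64(60.8), np.float64(10.2)), (np.float64(52.5), np.float64(-82.8)), (np.float64(60.8), np.float64(-174.3))]
1.6 [[308.5, 190.3], [305.7, 224.5]] [  4. 142.]
1.7 [[313.0, 189.9], [305.7, 224.5]] [ 18. 141.]
1.8 [[317.4, 189.9], [305.7, 224.5]] [ 32. 138.]
1.9 [[321.6, 190.2], [305.7, 224.5]] [ 46. 134.]
2.0 [[325.6, 190.9], [305.7, 224.5]] [ 59. 129.]
2.1 [[329.4, 192.0], [305.7, 224.5]] [ 72. 123.]
[  1.6   0.  236.9]
90 [ 77. 201.]
80 [ 59.6 200.2]
70 [ 42.6 196.3]
60 [ 26.5 189.6]
50 [ 11.8 180.2]
40 [ -1.  168.3]
30 [-11.6 154.5]
20 [-19.6 139. ]
10 [-24.8 122.3]
0 [-27. 105.]
```

Call:
apply_moves:
  targets:
    - [[0,0,0,-4,0,0,0],[-1,0,0,-6.5,0,0,0],[-1,0,2,-6.5,0,0,0],[-1,0,6,-6.5,0,0,0],[-1,0,10,-6.5,0,0,0],[-1,0,14,-6.5,0,0,0],[-1,0,14,-6.5,0,0,0],[-1,0,14,-6.5,0,0,0]]

```text
clock: 13.35
eef_pos: [693.3, -42.5, 299.3]
tcp_rot: [3.141, 0.0, 1.695]
contact_force: [0.1, -0.8, 0.1]
opening: 0.0
```

```bash
python3 - <<'E'
from h import *
s=r.sense();print(rel(),s['tcp_rot'],s['opening'],s['contact_force'],s['qpos'])
E
```

```text
[140.7   0.6 299.3] [3.14101025e+00 1.54342308e-04 1.69502610e+00] 8.992623093655636e-05 [ 0.13755946 -0.84260201  0.10403247] [-6.33071124e-02  4.12046247e-01  1.39488125e+00 -4.42885014e-05
  1.33406419e+00 -1.75832288e+00]
```

Call:
apply_moves:
  targets:
    - [[-1,0,0,4,0,0,0],[-1,0,0,8,0,0,0],[-1,0,0,10.5,0,0,0],[-1,0,-1.5,10.5,0,0,0],[-1,0,-3,10.4,0,0,0],[-1,0,-4.5,10.2,0,0,0],[-1,0,-6,9.9,0,0,0],[-1,0,-6.4,9.8,0,0,0]]

```text
clock: 14.15
eef_pos: [627.4, -50.7, 201.0]
tcp_rot: [-3.141, -0.0, 1.695]
contact_force: [0.7, 0.7, -0.5]
opening: -0.0
```

```bash
python3 - <<'E'
from h import *
s=r.sense();print(rel(),s['tcp_rot'],s['contact_force'])
E
```

```text
[ 74.3   0.5 201. ] [-3.14067206e+00 -3.81135385e-05  1.69461527e+00] [ 0.65751505  0.72756376 -0.53530667]
```

Call:
apply_moves:
  targets:
    - [[-1,0,-1.5,0.1,0,0,0],[-1,0,-3.2,0.5,0,0,0],[-1,0,-4.8,1.1,0,0,0],[-1,0,-6.2,2.1,0,0,0],[-1,0,-7.5,3.3,0,0,0],[-1,0,-8.6,4.6,0,0,0],[-1,0,-9,5.4,0,0,0],[-1,0,-9,5.4,0,0,0]]

```text
clock: 14.95
eef_pos: [536.7, -61.8, 146.0]
tcp_rot: [-3.138, -0.001, 1.694]
contact_force: [0.1, -0.0, 1.0]
opening: 0.006
```

```bash
python3 - <<'E'
from h import *
s=r.sense();print(rel(),s['contact_force'])
a=shot('side','s7');c=cv2.imread('pics/s7.png')[150:290,210:390]
cv2.imwrite('pics/s7c.png',cv2.resize(c,None,fx=4,fy=4,interpolation=cv2.INTER_CUBIC))
E
```

```text
[-17.    0.5 146. ] [ 0.08078619 -0.03501638  1.04237811]
```

View pics/s7c.png

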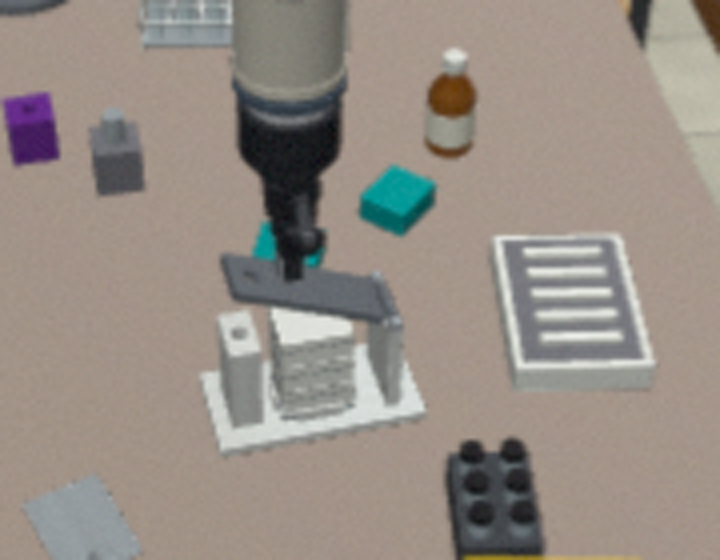

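The lid is coming down cleanly over the column, at about 20–25° now. I'll press it on down.

Call:
apply_moves:
  targets:
    - [[-1,0,-0.4,1,0,0,0],[-1,0,-0.7,2,0,0,0],[-1,0,-0.9,2.9,0,0,0],[-1,0,-1,3.5,0,0,0],[-1,0,-1,3.9,0,0,0],[-1,0,-1,4.1,0,0,0],[-1,0,-1,4.1,0,0,0]]

```text
clock: 15.7
eef_pos: [527.3, -63.0, 105.5]
tcp_rot: [-3.139, -0.001, 1.694]
contact_force: [-2.2, -0.3, 2.9]
opening: -0.002
```

```bash
python3 - <<'E'
from h import *
s=r.sense();print(rel(),s['contact_force'])
E
```

```text
[-26.6   0.5 105.5] [-2.19928349 -0.30076953  2.93360908]
```

Call:
apply_moves:
  targets:
    - [[-1,0,0,0.1,0,0,0],[-1,0,0,0.2,0,0,0],[-1,0,0,0.2,0,0,0],[-1,0,0,0.2,0,0,0]]

```text
clock: 16.1
eef_pos: [527.4, -63.0, 104.9]
tcp_rot: [-3.139, -0.0, 1.694]
contact_force: [-6.5, 0.6, 17.9]
opening: -0.003
```

Call:
apply_moves:
  targets:
    - [[-1,0,0,-1,0,0,0],[-1,0,0,-4,0,0,0],[0,0,0,-9,0,0,0],[0,0,-2,-12,0,0,0],[0,0,-2,-12,0,0,0]]

```text
clock: 16.6
eef_pos: [509.1, -65.9, 229.6]
tcp_rot: [3.137, 0.001, 1.694]
contact_force: [0.2, -0.3, -0.3]
opening: 0.496
```

```bash
python3 - <<'E'
from h import *
s=r.sense();print(rel(),s['contact_force'])
g=shot('wrist','w8')
# pin side: grip jaws along yaw such that tool stays consistent
print(togo([395,247,200],[np.pi,0,Y]))
c=cv2.cvtColor(g['pixels'],cv2.COLOR_RGB2GRAY)
X=ORG-60*u
for z in (105,109):
  print(z,proj(g,[X+[0,0,z]]),proj(g,[X+[0,0,95.]]))
cv2.imwrite('pics/w8c.png',cv2.resize(c[20:260,160:420],None,fx=2,fy=2))
E
```

```text
[-4.490e+01 -2.000e-01  2.296e+02] [ 0.17162274 -0.27054577 -0.34106774]
(array([32.43, -7.46,  2.7 ]), array([0.1, 0. , 0.1]))
105 [[281.81751664 182.56641686]] [[281.84924289 179.56376639]]
109 [[281.80420003 183.82668235]] [[281.84924289 179.56376639]]
```

```bash
cat >> h.py <<'E'
def circ(g,p,rad,z,tag):
    c=cv2.cvtColor(g['pixels'],cv2.COLOR_RGB2GRAY); x0,y0=int(p[0])-45,int(p[1])-45; w=cv2.resize(c[y0:y0+90,x0:x0+90],None,fx=4,fy=4,interpolation=cv2.INTER_CUBIC)
    k=cv2.HoughCircles(w,cv2.HOUGH_GRADIENT,1.5,30,param1=80,param2=18,minRadius=int(4*rad*.75),maxRadius=int(4*rad*1.25))
    o=cv2.cvtColor(w,cv2.COLOR_GRAY2BGR); out=[]
    for a,b,q in k[0][:3]:
        cv2.circle(o,(int(a),int(b)),int(q),(0,0,255),1); out.append(((a+.5)/4-.5+x0,(b+.5)/4-.5+y0,q/4))
    cv2.imwrite(f'pics/{tag}.png',o); return out,onz(g,[q[:2] for q in out],z)
E
python3 - <<'E'
from h import *
g=load('w8'); o,P=circ(g,(282,184),8.8,107,'ch'); print(np.round(o,1),P.round(1),(ORG-60*u).round(1))
E
```

```text
[[281.8 181.9   8.5]] [[493.2 -67.6 107. ]] [494.1 -67.5   0. ]
```

Call:
apply_moves:
  targets:
    - [[0.2,4,-1,0,0,0,0],[0.2,9,-2,0,0,0,0],[0.2,14,-3,0,0,0,0],[0.2,19,-4,0,0,0,0],[0.2,24,-5.5,0,0,0,0],[0.2,29,-7,1,0,0,0],[0.2,32.4,-7.5,2.7,0,0,0],[0.2,32.4,-7.5,2.7,0,0,0]]

```text
clock: 17.45
eef_pos: [392.0, 250.0, 197.3]
tcp_rot: [-3.14, 0.001, 1.698]
contact_force: [0.3, 0.1, 0.4]
opening: 0.601
```

```bash
python3 - <<'E'
from h import *
g=shot('wrist','w9'); print(g['s']['eef_pos'],g['s']['tcp_rot'])
p=proj(g,[[403,251,80]])[0]; print(p)
d=g['s']['eef_pos'][2]+143-80; o,P=circ(g,p,371/d*11,80,'cp'); print(np.round(o,1),P.round(1))
a=cv2.imread('pics/ch.png');b=cv2.imread('pics/cp.png');cv2.imwrite('pics/cc.png',np.hstack([a,b]))
E
```

```text
[391.99239618 249.96623956 197.3436587 ] [-3.14032233e+00  9.21404294e-04  1.69849326e+00]
[280.9353469 220.0433509]
[[283.9 219.1  14.2]
 [308.3 197.7  18.5]] [[402.  253.1  80. ]
 [383.4 268.6  80. ]]
```

View pics/cc.png

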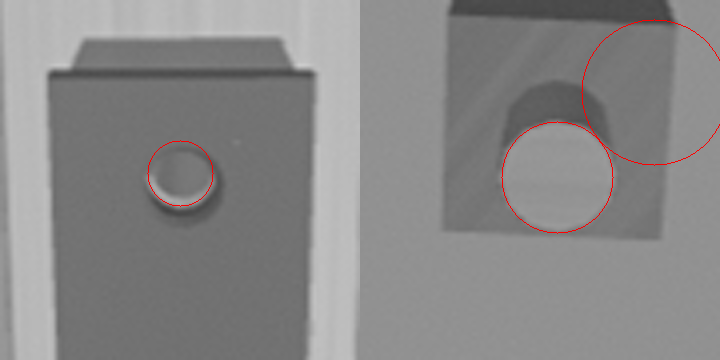

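Left: the lid's hole, with the post mouth concentric under it. Right: pin head found at (402, 253). I'll grip the pin.

```bash
python3 - <<'E'
from h import *
print(onz(load('w8'),[(282.8,183.6)],109.5))
print(togo([402,252,53],[np.pi,0,Y]))
E
```

```text
[[493.77189135 -66.82853064 109.5       ]]
(array([ 0.29,  0.96, 14.51]), array([-0. ,  0.1,  0.3]))
```

Call:
apply_moves:
  targets:
    - [[0.2,0.3,0.95,4,0,0.1,0.3],[0.2,0.3,0.95,8,0,0.1,0.3],[0.2,0.3,0.95,11,0,0.1,0.3],[0.2,0.3,0.95,13,0,0.1,0.3],[0.2,0.3,0.95,14.2,0,0.1,0.3],[0.2,0.3,0.95,14.5,0,0.1,0.3],[0.2,0.3,0.95,14.5,0,0.1,0.3]]

```text
clock: 18.2
eef_pos: [402.3, 251.8, 53.2]
tcp_rot: [-3.141, 0.0, 1.693]
contact_force: [-0.2, -0.0, 0.3]
opening: 0.601
```

Call:
apply_moves:
  targets:
    - [[-0.4,0,0,0,0,0,0],[-0.8,0,0,0,0,0,0],[-1,0,0,0,0,0,0],[-1,0,0,0,0,0,0],[-1,0,0,0,0,0,0],[-1,0,0,0,0,0,0]]
  newtons: 50

```text
clock: 18.8
eef_pos: [403.1, 252.1, 54.3]
tcp_rot: [3.14, -0.0, 1.693]
contact_force: [-0.0, -1.7, 6.0]
opening: 0.239
```

```bash
python3 - <<'E'
from h import *
s=r.sense();print(s['eef_pos'],s['tcp_rot'],s['opening'],s['contact_force'])
E
```

```text
[403.10490569 252.0893061   54.34018326] [ 3.14048504e+00 -3.82729279e-04  1.69287383e+00] 0.23927157411764743 [-0.04365397 -1.68440666  5.95574775]
```

Call:
apply_moves:
  targets:
    - [[-1,0,0,-2,0,0,0],[-1,0,0,-5,0,0,0],[-1,0,0,-9,0,0,0],[-1,0,0,-13,0,0,0],[-1,0,0,-13,0,0,0],[-1,0,0,-13,0,0,0]]

```text
clock: 19.4
eef_pos: [403.5, 252.4, 185.6]
tcp_rot: [3.138, -0.002, 1.693]
contact_force: [-0.3, 0.9, -1.4]
opening: 0.238
```

```bash
python3 - <<'E'
from h import *
g=shot('wrist','w10');s=g['s']
z=s['eef_pos'][2]-54.3+80; X=s['eef_pos'].copy(); X[2]=z; p=proj(g,[X])[0]; c=cam(g)
d=(c[2]@X+c[3])[2]; o,P=circ(g,p,371/d*11,z,'cq'); print(s['eef_pos'],s['opening'],p,np.round(o,1),(P-X).round(1))
print(togo([495.0,-67.8,185],[np.pi,0,Y]))
E
```

```text
[403.47500123 252.39494941 185.58909147] 0.23763374368894116 [280.44711517 317.49477029] [[282.1 319.8  31.5]
 [282.1 310.1  36. ]
 [275.3 314.2  35.2]] [[ 0.9  0.7  0. ]
 [-3.1  0.2  0. ]
 [-1.1 -2.   0. ]]
(array([-32.86,   5.26,  -0.07]), array([ 0.1, -0. ,  0. ]))
```

Call:
apply_moves:
  targets:
    - [[-1,-4,0.6,0,0,0,0],[-1,-9,1.4,0,0,0,0],[-1,-14,2.2,0,0,0,0],[-1,-19,3,0,0,0,0],[-1,-24,3.8,0,0,0,0],[-1,-29,4.6,0,0,0,0],[-1,-32.9,5.3,0,0,0,0],[-1,-32.9,5.3,0,0,0,0]]

```text
clock: 20.25
eef_pos: [495.9, -72.4, 182.8]
tcp_rot: [3.141, 0.0, 1.689]
contact_force: [0.0, 0.9, -0.1]
opening: 0.241
```

```bash
python3 - <<'E'
from h import *
s=r.sense();print(s['eef_pos'],s['tcp_rot'],s['contact_force'])
print(togo([495.0,-67.8,162],[np.pi,0,Y]))
E
```

```text
[495.92364748 -72.36468796 182.8092512 ] [3.14134191e+00 2.44747443e-04 1.68915844e+00] [ 0.00957455  0.93665512 -0.10597116]
(array([ 0.46, -0.04,  2.08]), array([ 0. ,  0. , -0.2]))
```

Call:
apply_moves:
  targets:
    - [[-1,0.45,-0.05,0.5,0,0,-0.2],[-1,0.45,-0.05,1.5,0,0,-0.2],[-1,0.45,-0.05,2,0,0,-0.2],[-1,0.45,-0.05,2,0,0,-0.2],[-1,0.45,-0.05,2,0,0,-0.2]]

```text
clock: 20.75
eef_pos: [494.7, -67.2, 162.6]
tcp_rot: [-3.141, 0.0, 1.694]
contact_force: [0.5, -0.2, -0.9]
opening: 0.239
```

```bash
python3 - <<'E'
from h import *
s=r.sense();print(s['eef_pos'],s['tcp_rot'],s['contact_force'])
print(togo([495.0,-67.8,155],[np.pi,0,Y]))
E
```

```text
[494.69225193 -67.15820938 162.5590341 ] [-3.14127095e+00  8.28352343e-05  1.69400263e+00] [ 0.4743811  -0.21198057 -0.89737708]
(array([-0.07,  0.02,  0.76]), array([-0. ,  0. ,  0.1]))
```

Now lower slowly and watch the force.

Call:
apply_moves:
  targets:
    - [[-1,-0.05,0.02,0.3,0,0,0],[-1,-0.05,0.02,0.5,0,0,0],[-1,-0.05,0.02,0.7,0,0,0],[-1,-0.05,0.02,0.9,0,0,0],[-1,-0.05,0.02,0.9,0,0,0]]

```text
clock: 21.25
eef_pos: [495.0, -67.7, 153.4]
tcp_rot: [-3.141, 0.0, 1.694]
contact_force: [0.6, 0.2, -1.0]
opening: 0.241
```

Call:
apply_moves:
  targets:
    - [[-1,0,0,0.3,0,0,0],[-1,0,0,0.6,0,0,0],[-1,0,0,0.9,0,0,0],[-1,0,0,1.2,0,0,0],[-1,0,0,1.2,0,0,0]]

```text
clock: 21.75
eef_pos: [494.9, -67.7, 140.9]
tcp_rot: [-3.141, 0.0, 1.694]
contact_force: [1.1, 0.8, -2.1]
opening: 0.241
```

Call:
apply_moves:
  targets:
    - [[-1,0,0,0.4,0,0,0],[-1,0,0,0.8,0,0,0],[-1,0,0,1.2,0,0,0],[-1,0,0,1.6,0,0,0],[-1,0,0,2,0,0,0],[-1,0,0,2.2,0,0,0],[-1,0,0,2.2,0,0,0]]

```text
clock: 22.45
eef_pos: [495.0, -67.7, 118.6]
tcp_rot: [-3.141, -0.0, 1.694]
contact_force: [2.6, -0.8, -1.9]
opening: 0.241
```

Call:
apply_moves:
  targets:
    - [[-1,0,0.02,0.2,0,0,0],[-1,0,0.02,0.4,0,0,0],[-1,0,0.02,0.6,0,0,0],[-1,0,0.02,0.8,0,0,0],[-1,0,0.02,0.95,0,0,0],[-1,0,0.02,0.95,0,0,0]]

```text
clock: 23.05
eef_pos: [495.0, -67.7, 109.3]
tcp_rot: [-3.141, -0.0, 1.694]
contact_force: [-1.6, 0.3, 6.2]
opening: 0.236
```

Call:
apply_moves:
  targets:
    - [[-1,0,0,0.1,0,0,0],[-1,0,0,0.2,0,0,0],[-1,0,0,0.25,0,0,0],[-1,0,0,0.25,0,0,0],[-1,0,0,0.25,0,0,0]]

```text
clock: 23.55
eef_pos: [495.2, -67.7, 108.8]
tcp_rot: [-3.141, 0.0, 1.694]
contact_force: [-9.1, 0.5, 30.5]
opening: 0.24
```

```bash
python3 - <<'E'
from h import *
s=r.sense();print(s['eef_pos'],s['contact_force'],s['opening'])
g=shot('side','s11');c=cv2.imread('pics/s11.png')[150:290,210:390]
cv2.imwrite('pics/s11c.png',cv2.resize(c,None,fx=4,fy=4,interpolation=cv2.INTER_CUBIC))
s=r.sense();print(s['eef_pos'],s['contact_force'])
E
```

```text
[495.19740491 -67.70440185 108.81873943] [-9.0803167   0.50418062 30.53281381] 0.24034583270624535
[495.23412836 -67.70752026 108.81988981] [-8.58538029 -0.2745673  30.36669897]
```

View pics/s11c.png

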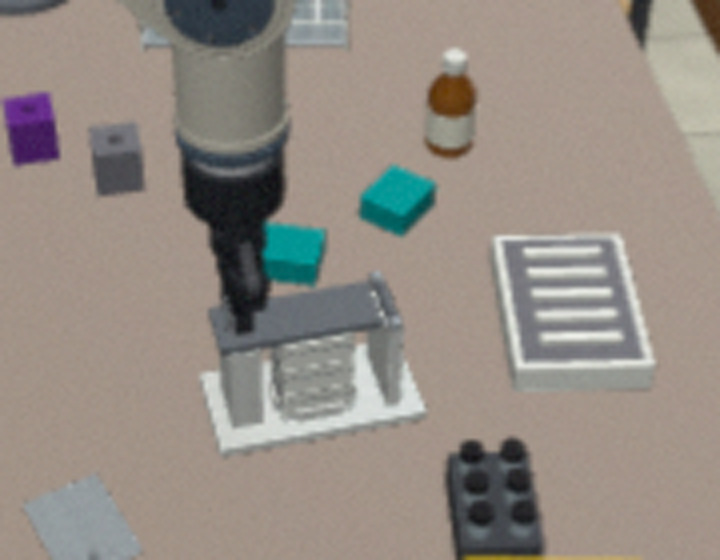

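```bash
python3 - <<'E'
from h import *
print(r.sign_off()); s=r.sense();print(s['clock'],s['eef_pos'],s['contact_force'],s['opening'])
E
```

```text
the job is handed in; nothing more can be done
None
the job is handed in; nothing more can be done
```

I finished the whole sequence and handed the job in at about 23.6 s of the 72 s allowed. `r.sign_off()` gives no verdict, so I don't know how it was judged.

I stacked both loose white cases on the one in the carrier and swung the lid shut with the closed fingers. Then I pushed the pin through the lid into the post and kept gripping it and pressing it down.

**What the last checks showed:**
- **Pin depth:** from the gripper height, the foot was about 34 to 35 mm below the post's mouth, so the pin is fully home.
- **Lid:** the pin was pressing down with a steady 30 N. The last millimetres were stiff, as if against a hard stop, so I take the lid to be fully shut; I did not measure its angle.
- **Grip:** the jaws were holding the pin's head, about 20 mm open against its 22 mm width.
- **Column:** the final side view shows the three cases upright under a level lid. Before I shut the lid, the top case measured within about 1.3 mm of the column centre. About 1 mm of that is the wrist camera's own sideways error.
- **Bystanders:** those visible in that view (reagent, tray, vial block, part of the spatula and rack) looked where they started. I did not look at the sharps bin or dish again.

**Check that failed:** circle detection on the pin in the gripper gave conflicting offsets of up to 3 mm, so I ignored it. I relied on the earlier pin and hole measurements instead, and the pin went in without resistance.

There was also a sideways reaction of about 9 N while pressing, which I left as it was.

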